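# Lay the tea carton down on the serving board

### The job

The green tea carton would fall over when the serving board is carried, so lay it down on the cork. With your fingertips, push it low down so that it slides, still standing, until its front bottom edge is just over the edge of the cork; then push it near the top so that it tips over onto its broad face and lies flat, entirely on the cork. Do not lift the carton, and leave the pepper mill, tin, jar and cup where they stand.

Things in the scene. Friction and masses are not known exactly. Their poses are not given: they have to be found in the camera images.
- tea_carton: Small green tea-bag carton with a cream band, rigid, 65 x 35 x 70 mm (own x, y, z), 0.06 to 0.12 kg, on end. Origin: centre of its underside; z up its height. A broad face (+y or -y) looks towards the cork, to within 0.15 rad. Pushed lower than about 12 mm above the board it slides upright; pushed near the top it tips over its bottom edge, which hardly slips, and past 0.5 rad it falls by itself.
- serving_board: Flat wooden serving board, 170 x 360 x 12 mm (own x, y, z), no rim, fixed on the worktop. Origin: centre of its underside; y along its long side, z up. The carton stands near one end of it (+y or -y), the pepper mill near the other, either way round, with the cork panel between. At the start the carton's nearest bottom edge is 20 to 50 mm short of the cork.
- cork_center (a point): Centre of the cork panel let flush into the middle of the board's top (on the top face, 12 mm above the worktop). The cork measures 125 mm along the board's x and 120 mm along the board's y, with a thin dark line round it outside; axes as the board's. It is level with the wood, no step.
- carton_corner0 (a point): Point of the carton: bottom edge, -x side of it as it stands, in the middle of its 35 mm thickness (axes as the carton's).
- carton_corner1 (a point): Point of the carton: bottom edge, +x side of it as it stands, in the middle of its 35 mm thickness (axes as the carton's).
- carton_corner2 (a point): Point of the carton: top edge, -x side of it as it stands, in the middle of its 35 mm thickness (axes as the carton's).
- carton_corner3 (a point): Point of the carton: top edge, +x side of it as it stands, in the middle of its 35 mm thickness (axes as the carton's).
- pepper_mill: Wooden pepper mill, 58 mm across, 160 mm tall, standing loose near the other end of the board, its near side at least 15 mm from the cork. Origin: centre of its underside. A bystander.
- tomato_tin: Food tin with a green label, 75 mm across, 58 mm tall, standing on the worktop to the left of the board. Origin: centre of its underside. A bystander.
- jam_jar: Glass jar of red jam with a white lid, 65 mm across, 96 mm tall, standing at the back left. Origin: centre of its underside. A bystander.
- espresso_cup: Small white cup with a handle, 63 x 92 x 51 mm, standing on the worktop to the left of the board. Origin: centre of its underside. A bystander.
Mind the look-alikes: they are no part of the job. What is shaped like the tea_carton but blue or orange is not meant.

How it is judged:
By the outcome, as a careful person would: the job done as asked, in the order asked, and still so for the second after the job is handed in, with the robot touching nothing.
It also fails if it takes over 38 s, if anything falls off the work surface, if the arm or the gripper's body presses on something with over 40 N, if the wrist force passes 120 N, or if a joint passes its speed limit or range.

### The arm

A 6-joint arm with a two-finger parallel gripper is mounted at the origin on a cart in front of the work surface, level with it; the furniture and walls round the work are solid. World frame = base frame: x ahead of the robot, y to its left, z up, the work surface at z = 0. Lengths are in m, angles in rad, forces in N, time in s.
With the tool pointing down it reaches from about 0.35 to 0.775 m from the base axis. Payload 5.5 kg.
Tool frame: the origin (TCP) lies at the very end of the fingers, on their centre line; the grasp point (between the pads) lies 19 mm behind it; z points along the fingers, y is the line along which they close (so a half turn about z gives the same grasp; the last joint's range is limited). The gripper opens to 85 mm and grips with 20 to 120 N. Pads are 22 mm wide; open, the fingers measure 114 mm over their backs; the gripper's body (76 mm by 85 mm) begins 54 mm behind the grasp point. The pads swing forward as they close: fully open they stand 13 mm farther back than shut.
Start: joints at [-1.301, 0.313, 0.046, 1.304, 0, 1.431], TCP at [0.229, -0.527, 0.231] pointing down, gripper open.
Joint ranges: [-2.76, 2.76], [-0.86, 1.69], [-1.03, 1.26], [-2.2, 2.34], [-1.47, 1.5], [-3.14, 3.14]. Speed limits (rad/s): [2.57, 2.57, 3.14, 3.14, 3.14, 3.14].

### API

Orientations are given as a unit quaternion [w, x, y, z].
In Python, from workcell import get_state, read_camera, hand_in gives the robot as it stands.
- The arm moves only by the tool send_rows, never from a script. Its argument "increments" is a list of rows, each an object of numbers: "dx", "dy", "dz": the shift along the world's x, y, z in units of 25 mm (1.0 is 25 mm); "roll": the turn about the world's z in units of 8 degrees (1.0 is 8 degrees); "claw": the opening, from -1 (shut) to 1 (fully open). In form: [{"dx": .., "dy": .., "dz": .., "roll": .., "claw": ..}, ...]. A call has exactly 5 rows; each row is the pose to reach, as a shift and turn from the pose commanded when the call began; what a row does not reach only later rows make up. A row lasts 1/8 s, in which the tool goes at most 62.5 mm and 10.7 degrees, less where a joint would pass 70% of its speed; a pose out of reach is approached as far as the arm can. A call with a gripper value outside its range is refused whole. The fingers move at their own pace and stop on an object; "grip_force" is the grip in N (left out, the last holds). Time passes only in rows, so rows that repeat a pose let the fingers close, or fill a call up. It gives the time, the measured TCP pose, the force, the opening and the grip force at its end, in the units of the state.
- get_state(): the state, without advancing time (a new reading comes with each control period).
- read_camera(name): name is "scene" or "top"; returns a dict with "image" (400x640x3 uint8, blue, green, red), "fx", "fy", "cx", "cy" (pixels), "dist_coeffs" ([k1, k2, p1, p2, k3] as OpenCV has them; the pictures are not rectified), "world_to_cam" (4x4, takes a point from world to camera coordinates). Camera axes: x right, y up, looking along -z (the intrinsics and any distortion apply to the point x, -y, -z); pixel columns grow to the right and rows downward; lengths in m; the calibration is good to about 2 mm. A picture is of the moment at which its call begins. There is no depth.
- hand_in(): hands the job in; it is judged then, once.
The state is a dict: "clock": time; "joint_pos": joint angles; "qvel": joint speeds; "tau": joint torques, N m; "tcp_pos": TCP position; "orientation": TCP orientation; "wrist_force": force on the tool from outside, world axes, zero at the start; "ft_torque": the same for the moment, N m; "finger_gap": finger opening in m; "grip_force": force on a finger pad.
Only numpy, scipy, OpenCV 4.12 (cv2) and the standard library are available. Lean on these libraries where they do the work, as an engineer would, in place of code of your own. Each camera call takes 0.05 s, during which the arm holds its last target. There are 200 camera calls.

## Working session

There is one attempt and no reset: what is moved stays moved. The work goes in short steps, Python scripts to look and compute and a tool call to move; the robot and the scene stay as the last step left them, time stands still between calls to the robot, and variables do not carry over. Pictures are saved under pics/ and viewed, at most 10 in all, crops included, and the job is handed in when it is done.

Besides the shell and the picture viewer there is one more tool, called after "Emit:" as a command line: name --argument value ..., lists and objects as JSON in quotes. send_rows: Moves the arm, as the interface text tells. Its arguments: {"type":"object","properties":{"increments":{"type":"array","items":{"type":"object","properties":{"dx":{"type":"number"},"dy":{"type":"number"},"dz":{"type":"number"},"roll":{"type":"number"},"claw":{"type":"number"}}}},"grip_force":{"type":"number"}},"required":["increments"]}

```bash
mkdir -p pics; ls; cat > h.py <<'E'
import numpy as np, cv2
from workcell import get_state, read_camera, hand_in
def ray(c,px):
    K=np.array([[c['fx'],0,c['cx']],[0,c['fy'],c['cy']],[0,0,1.]])
    u=cv2.undistortPoints(np.array(px,float).reshape(-1,1,2),K,np.array(c['dist_coeffs'],float)).reshape(-1,2)
    M=np.array(c['world_to_cam']);R=M[:3,:3];o=-R.T@M[:3,3]
    d=np.c_[u[:,0],-u[:,1],-np.ones(len(u))]@R
    return o,d
def onplane(c,px,z):
    o,d=ray(c,px); return o+d*((z-o[2])/d[:,2])[:,None]
def two(c1,p1,c2,p2):
    o1,d1=ray(c1,p1);o2,d2=ray(c2,p2);out=[]
    for a,b in zip(d1,d2):
        s=np.linalg.lstsq(np.c_[a,-b],o2-o1,rcond=None)[0]
        out.append(np.r_[(o1+a*s[0]+o2+b*s[1])/2,np.linalg.norm(o1+a*s[0]-o2-b*s[1])])
    return np.array(out)
E
python3 - <<'E'
from h import *
for n in('scene','top'):
    c=read_camera(n);cv2.imwrite(f'pics/{n}0.png',c['image']);o,_=ray(c,[[320,200]]);print(n,o)
print(get_state())
E
```

```text
pics
scene [ 0.53055938 -0.72907864  0.91495771]
top [0.15011807 0.03465046 1.21249764]
{'clock': 0.1, 'joint_pos': array([-1.30057423e+00,  3.13926852e-01,  4.51112400e-02,  1.30357951e+00,
       -1.88992347e-05,  1.43119274e+00]), 'qvel': array([-0.00130447, -0.0006567 ,  0.0034075 ,  0.00109649,  0.00233405,
        0.00043371]), 'tau': array([ 1.51302105e-03, -4.81727064e+01,  2.99242973e+01,  1.28227743e-02,
       -2.02160782e-04,  1.06544192e-05]), 'tcp_pos': array([ 0.22897445, -0.52696535,  0.23050477]), 'orientation': array([-7.97077895e-04,  9.79078409e-01,  2.03481768e-01, -6.16005021e-05]), 'wrist_force': array([ 0.43825851, -0.57382441,  0.27687465]), 'ft_torque': array([ 0.00333586, -0.00597722,  0.01880705]), 'grip_force': 0.0, 'finger_gap': 0.08569390951236748}
```

View pics/scene0.png

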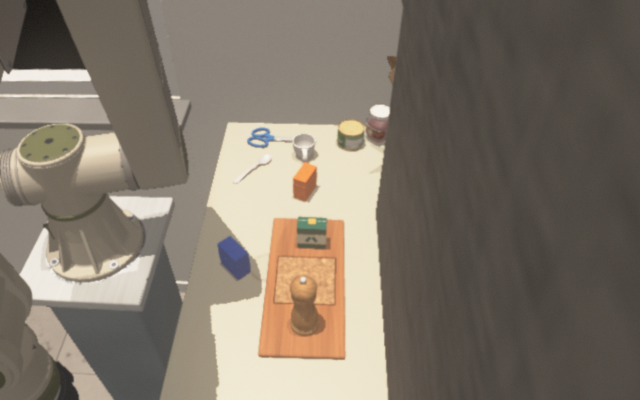

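View pics/top0.png

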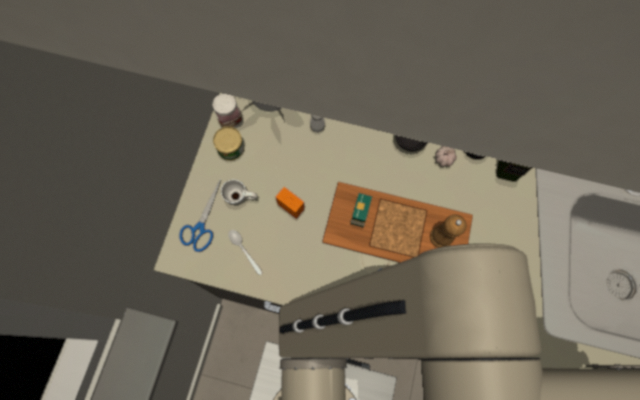

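The scene picture shows the green carton at (312,232) on the board, with the cork at (305,280) and the mill at (304,305). In the top picture they are at (361,209), (398,228) and (449,230). There are three carton shapes: blue at scene (234,257), orange at scene (305,182) / top (290,202), and green at scene (312,232) / top (361,209). Only the green one is green with a cream band and stands on the board. I'll confirm it in one enlarged crop.

```bash
python3 - <<'E'
from h import *
s=cv2.imread('pics/scene0.png')[205:345,255:355];t=cv2.imread('pics/top0.png')[175:265,320:475]
a=cv2.resize(s,None,fx=4,fy=4,interpolation=cv2.INTER_CUBIC)[:, :]
b=cv2.resize(t,None,fx=2.5,fy=2.5,interpolation=cv2.INTER_CUBIC)
im=np.zeros((560,800,3),np.uint8);im[:,:400]=a;im[:b.shape[0],405:405+b.shape[1]]=b
g=cv2.resize(t[5:60,15:75],(380,320),interpolation=cv2.INTER_CUBIC);im[235:555,410:790]=g
cv2.imwrite('pics/crop0.png',im)
E
```

```text
(no output)
```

View pics/crop0.png

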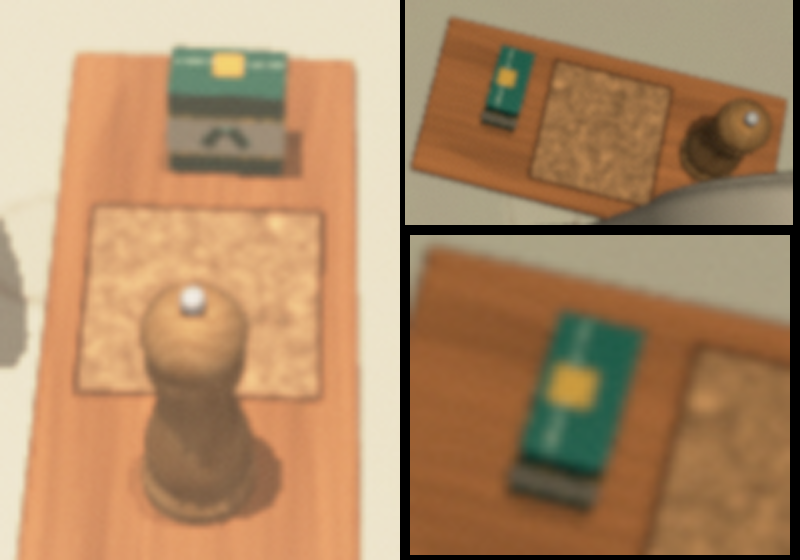

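The crop shows the green top face, with its yellow seal, and the cream band facing the cork. So the green carton is the one meant. Next I measure it.

```bash
python3 - <<'E'
from h import *
cs=read_camera('scene');ct=read_camera('top')
S=lambda L:[(x/4+255-.375,y/4+205-.375) for x,y in L]
T=lambda L:[((x-405)/2.5+320-.3,y/2.5+175-.3) for x,y in L]
Z=lambda L:[((x-410)/380*60+335-.4,(y-235)/320*55+180-.4) for x,y in L]
ck_s=S([(92,206),(323,213),(321,398),(76,393)]);ck_t=T([(554,60),(671,88),(649,205),(531,178)])
for p in (onplane(cs,ck_s,.012),onplane(ct,ck_t,.012)):
    print('cork',p[:,:2].round(4).tolist(),p.mean(0).round(4),[np.linalg.norm(p[i]-p[i-1]).round(3) for i in range(4)])
# board mask ends, top view green
hsv=cv2.cvtColor(ct['image'],cv2.COLOR_BGR2HSV);print(hsv[200,365],hsv[209,361])
m=cv2.inRange(hsv,(65,80,50),(100,255,255));m[:,:340]=0;m[:,385:]=0;m[:185]=0;m[235:]=0
r=cv2.minAreaRect(cv2.findNonZero(m));b=cv2.boxPoints(r);print('top mask',r);p=onplane(ct,b,.082);print(p[:,:2].round(4).tolist(),p.mean(0))
p=onplane(ct,Z([(563,312),(645,325),(603,475),(520,460)]),.082);print('top hand',p[:,:2].round(4).tolist(),p.mean(0))
hs=cv2.cvtColor(cs['image'],cv2.COLOR_BGR2HSV)
p=onplane(cs,S([(173,47),(286,52),(285,97),(169,96)]),.082);print('scene top',p[:,:2].round(4).tolist(),p.mean(0))
p=onplane(cs,S([(170,171),(284,174)]),.012);print('scene bottom front',p[:,:2].round(4).tolist())
# seal triangulation
ms=cv2.inRange(hs,(18,90,150),(32,255,255))[215:226,300:325];mt=cv2.inRange(hsv,(15,100,120),(32,255,255))[195:220,350:375]
a=np.argwhere(ms).mean(0)[::-1]+(300,215);bq=np.argwhere(mt).mean(0)[::-1]+(350,195);print(a,bq,ms.sum()/255,mt.sum()/255)
print(two(cs,[a],ct,[bq]))
print('cork two',two(cs,ck_s,ct,[ck_t[0],ck_t[1],ck_t[2],ck_t[3]]).round(4).tolist())
E
```

```text
cork [[0.4344, -0.0292], [0.5641, -0.0291], [0.5635, -0.1504], [0.436, -0.1521]] [ 0.4995 -0.0902  0.012 ] [np.float64(0.123), np.float64(0.13), np.float64(0.121), np.float64(0.127)]
cork [[0.561, -0.0262], [0.5623, -0.1494], [0.4368, -0.1507], [0.4334, -0.0306]] [ 0.4984 -0.0892  0.012 ] [np.float64(0.128), np.float64(0.123), np.float64(0.125), np.float64(0.12)]
[ 80 160  94] [ 25 124 136]
top mask ((361.4730529785156, 207.22618103027344), (12.367807388305664, 25.057693481445312), 14.931416511535645)
[[0.4732, 0.0301], [0.5371, 0.0291], [0.5366, -0.0011], [0.4728, 0.0004]] [0.50493297 0.0146311  0.082     ]
top hand [[0.5389, 0.0294], [0.5414, -0.0026], [0.4736, -0.0015], [0.4717, 0.0305]] [0.50637587 0.01395035 0.082     ]
scene top [[0.4777, 0.0296], [0.5405, 0.0284], [0.5405, -0.0047], [0.4775, -0.0065]] [0.50904574 0.01168381 0.082     ]
scene bottom front [[0.4767, -0.0023], [0.5417, -0.0019]]
[311.5        220.60869565] [361.11864407 205.76271186] 46.0 59.0
[[0.50802244 0.01647911 0.0835801  0.00093821]]
cork two [[0.4862, -0.0469, 0.0816, 0.1086], [0.5423, -0.127, 0.1259, 0.0379], [0.5073, -0.1445, -0.0314, 0.1206], [0.4431, -0.0489, -0.1278, 0.0503]]
```

Emit:
send_rows --increments '[{"dx": 0.95, "dy": 2, "dz": 0.2, "roll": 0.85, "claw": -1}, {"dx": 1.9, "dy": 4, "dz": 0.4, "roll": 1.7, "claw": -1}, {"dx": 2.85, "dy": 6, "dz": 0.4, "roll": 2.55, "claw": -1}, {"dx": 3.8, "dy": 8, "dz": 0.4, "roll": 3.4, "claw": -1}, {"dx": 4.75, "dy": 10, "dz": 0.4, "roll": 4.25, "claw": -1}]' --grip_force 20

```text
clock: 0.82
tcp_pos: [0.3483, -0.2758, 0.2413]
orientation: [0.0, 0.876, 0.482, 0.0]
wrist_force: [1.6, -0.7, -0.2]
finger_gap: -0.0001
grip_force: 0.0
```

Emit:
send_rows --increments '[{"dx": 0.95, "dy": 2, "roll": 0.85, "claw": -1}, {"dx": 1.9, "dy": 4, "roll": 1.7, "claw": -1}, {"dx": 2.85, "dy": 6, "roll": 2.55, "claw": -1}, {"dx": 3.8, "dy": 8, "roll": 3.4, "claw": -1}, {"dx": 4.75, "dy": 10, "roll": 4.0, "claw": -1}]'

```text
schema error: expected keys dx, dy, dz, roll, claw
```

Emit:
send_rows --increments '[{"dx": 0.8, "dy": 1.8, "claw": -1}, {"dx": 1.6, "dy": 3.6, "claw": -1}, {"dx": 1.6, "dy": 3.6, "claw": -1}, {"dx": 1.6, "dy": 3.6, "claw": -1}, {"dx": 1.6, "dy": 3.6, "claw": -1}]'

```text
schema error: expected keys dx, dy, dz, roll, claw
```

```bash
python3 - <<'E'
from h import *
s=get_state();print(s['clock'],s['tcp_pos'],s['orientation'],s['finger_gap'],s['joint_pos'],s['wrist_force'])
a=read_camera('scene')['image'];b=read_camera('top')['image']
im=np.vstack([cv2.resize(a[120:345,200:400],(600,675))[:600]])
im=np.zeros((560,800,3),np.uint8);x=cv2.resize(a[120:345,215:375],(398,560));y=cv2.resize(b[130:290,240:480],(396,264));im[:,:398]=x;im[:264,402:798]=y
cv2.imwrite('pics/p1.png',im)
E
```

```text
0.825 [ 0.34826789 -0.27577159  0.24131296] [1.76633906e-04 8.75987849e-01 4.82333123e-01 1.26335429e-04] -9.972764345604767e-05 [-8.50936072e-01  5.65428387e-02 -2.45811756e-01  1.26804243e+00
  1.70868335e-04  1.28402422e+00] [ 1.58379085 -0.65195309 -0.22014303]
```

View pics/p1.png

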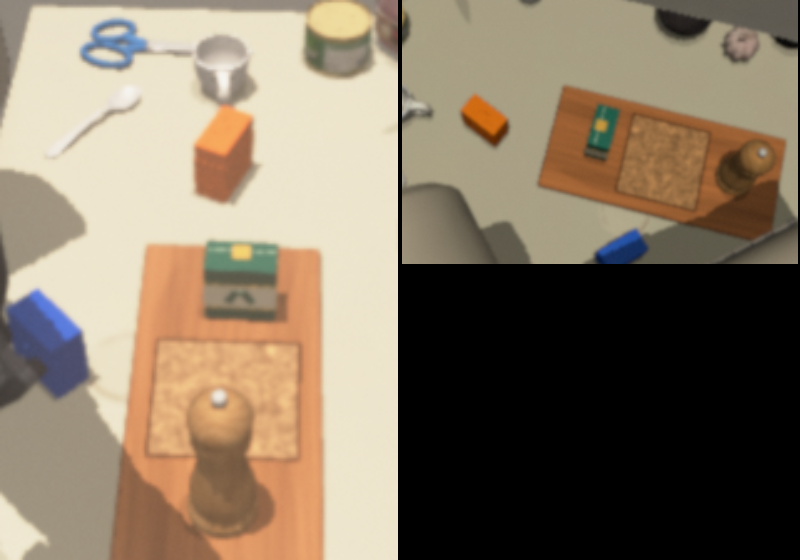

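The picture shows the arm still short of the board, at its left edge. The scene is unchanged and the orange carton, at about (222,155), is well clear behind the green one. I'm resending the moves with all the keys.

Emit:
send_rows --increments '[{"dx": 0.9, "dy": 2, "dz": 0, "roll": 0.8, "claw": -1}, {"dx": 1.8, "dy": 4, "dz": 0, "roll": 1.6, "claw": -1}, {"dx": 2.7, "dy": 6, "dz": 0, "roll": 2.4, "claw": -1}, {"dx": 3.6, "dy": 8, "dz": 0, "roll": 3.2, "claw": -1}, {"dx": 4.5, "dy": 10, "dz": 0, "roll": 4.05, "claw": -1}]'

```text
clock: 1.55
tcp_pos: [0.4611, -0.0263, 0.2414]
orientation: [0.0, 0.707, 0.707, 0.0]
wrist_force: [0.8, -0.3, 0.5]
finger_gap: -0.0003
grip_force: 0.0
```

Emit:
send_rows --increments '[{"dx": 0.9, "dy": 1.8, "dz": 0, "roll": 0, "claw": -1}, {"dx": 1.85, "dy": 3.6, "dz": 0, "roll": 0, "claw": -1}, {"dx": 1.85, "dy": 3.6, "dz": -1.5, "roll": 0, "claw": -1}, {"dx": 1.85, "dy": 3.6, "dz": -3.5, "roll": 0, "claw": -1}, {"dx": 1.85, "dy": 3.6, "dz": -5, "roll": 0, "claw": -1}]'

```text
clock: 2.17
tcp_pos: [0.5061, 0.0624, 0.1142]
orientation: [-0.0, 0.708, 0.706, -0.001]
wrist_force: [0.5, 0.4, -0.9]
finger_gap: 0.0005
grip_force: 0.0
```

```bash
python3 - <<'E'
from h import *
s=get_state();print(s['clock'],s['tcp_pos'],s['orientation'],s['wrist_force'])
a=read_camera('scene')['image'];b=read_camera('top')['image']
im=np.zeros((560,800,3),np.uint8);x=cv2.resize(a[170:300,255:350],(398,545));y=cv2.resize(b[150:270,300:480],(396,264));im[:545,:398]=x;im[:264,402:798]=y
cv2.imwrite('pics/p2.png',im)
E
```

```text
2.175 [0.50605055 0.06240296 0.11421464] [-3.92029972e-04  7.07934378e-01  7.06277900e-01 -5.39028942e-04] [ 0.5214797   0.43208405 -0.88413359]
```

View pics/p2.png

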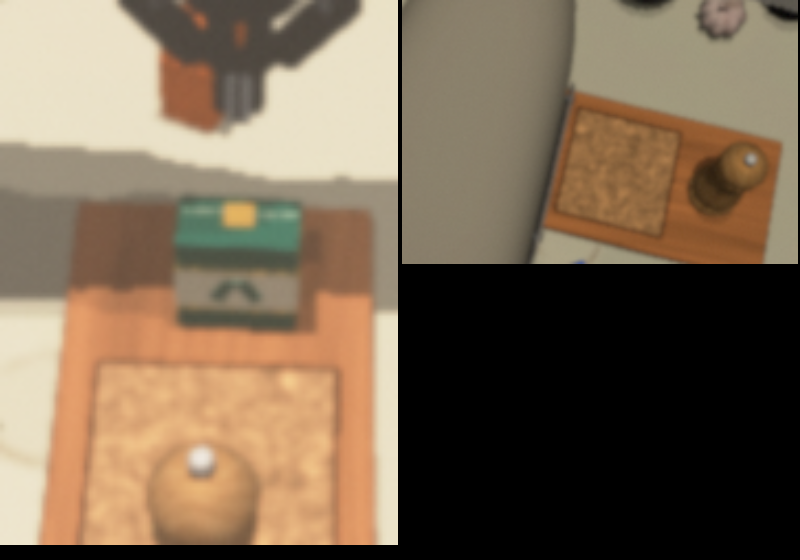

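The picture shows the shut fingers at (238,100), centred behind the carton at (238,265), which hasn't moved. I'll lower them to about 6 mm above the board and push slowly.

Emit:
send_rows --increments '[{"dx": 0, "dy": 0, "dz": -1, "roll": 0, "claw": -1}, {"dx": 0, "dy": 0, "dz": -2, "roll": 0, "claw": -1}, {"dx": 0, "dy": 0, "dz": -3, "roll": 0, "claw": -1}, {"dx": 0, "dy": 0, "dz": -3.7, "roll": 0, "claw": -1}, {"dx": 0, "dy": 0, "dz": -3.84, "roll": 0, "claw": -1}]'

```text
clock: 2.9
tcp_pos: [0.507, 0.0622, 0.0207]
orientation: [0.0, 0.708, 0.706, -0.0]
wrist_force: [0.6, -0.5, -0.1]
finger_gap: -0.0001
grip_force: 0.0
```

Emit:
send_rows --increments '[{"dx": 0, "dy": -0.1, "dz": 0, "roll": 0, "claw": -1}, {"dx": 0, "dy": -0.25, "dz": 0, "roll": 0, "claw": -1}, {"dx": 0, "dy": -0.45, "dz": 0, "roll": 0, "claw": -1}, {"dx": 0, "dy": -0.65, "dz": 0, "roll": 0, "claw": -1}, {"dx": 0, "dy": -0.8, "dz": 0, "roll": 0, "claw": -1}]'

```text
clock: 3.52
tcp_pos: [0.5071, 0.0424, 0.0209]
orientation: [0.0, 0.708, 0.706, 0.001]
wrist_force: [0.3, 1.2, 1.1]
finger_gap: -0.0001
grip_force: 0.0
```

Emit:
send_rows --increments '[{"dx": 0, "dy": -0.12, "dz": 0, "roll": 0, "claw": -1}, {"dx": 0, "dy": -0.24, "dz": 0, "roll": 0, "claw": -1}, {"dx": 0, "dy": -0.36, "dz": 0, "roll": 0, "claw": -1}, {"dx": 0, "dy": -0.48, "dz": 0, "roll": 0, "claw": -1}, {"dx": 0, "dy": -0.6, "dz": 0, "roll": 0, "claw": -1}]'

```text
clock: 4.15
tcp_pos: [0.5065, 0.0273, 0.0202]
orientation: [-0.0, 0.708, 0.706, -0.0]
wrist_force: [1.2, 0.9, -0.1]
finger_gap: 0.0
grip_force: 0.2
```

```bash
python3 - <<'E'
from h import *
s=get_state();print(s['clock'],s['tcp_pos'],s['wrist_force'])
a=read_camera('scene')['image']
cv2.imwrite('pics/p3.png',cv2.resize(a[195:315,255:355],None,fx=5,fy=5,interpolation=cv2.INTER_CUBIC))
E
```

```text
4.15 [0.506512   0.02734816 0.02022725] [ 1.18335077  0.85219056 -0.12025478]
```

View pics/p3.png

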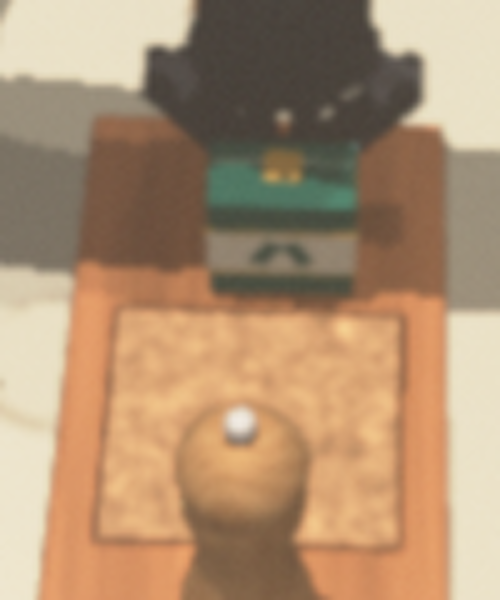

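The carton stands upright with its front bottom edge at row 293, and the cork line is at row 308. That leaves about 10 mm to the cork. I'll push about 16.5 mm more, which puts the edge roughly 6 mm onto it.

Emit:
send_rows --increments '[{"dx": 0, "dy": -0.14, "dz": 0, "roll": 0, "claw": -1}, {"dx": 0, "dy": -0.28, "dz": 0, "roll": 0, "claw": -1}, {"dx": 0, "dy": -0.42, "dz": 0, "roll": 0, "claw": -1}, {"dx": 0, "dy": -0.56, "dz": 0, "roll": 0, "claw": -1}, {"dx": 0, "dy": -0.66, "dz": 0, "roll": 0, "claw": -1}]'

```text
clock: 4.82
tcp_pos: [0.5066, 0.0108, 0.0203]
orientation: [0.0, 0.708, 0.706, 0.0]
wrist_force: [0.6, 0.1, -0.4]
finger_gap: 0.0001
grip_force: 0.1
```

Emit:
send_rows --increments '[{"dx": 0, "dy": 0, "dz": 0, "roll": 0, "claw": -1}, {"dx": 0, "dy": 0.2, "dz": 0, "roll": 0, "claw": -1}, {"dx": 0, "dy": 0.6, "dz": 0, "roll": 0, "claw": -1}, {"dx": 0, "dy": 1.0, "dz": 0, "roll": 0, "claw": -1}, {"dx": 0, "dy": 1.2, "dz": 0, "roll": 0, "claw": -1}]'

```text
clock: 5.45
tcp_pos: [0.5065, 0.0421, 0.0203]
orientation: [0.0, 0.707, 0.707, 0.0]
wrist_force: [-0.3, -0.3, -1.0]
finger_gap: 0.0003
grip_force: 0.0
```

```bash
python3 - <<'E'
from h import *
s=get_state();print(s['clock'],s['tcp_pos'],s['wrist_force'])
c=read_camera('scene');a=c['image']
cv2.imwrite('pics/p4.png',cv2.resize(a[195:315,255:355],None,fx=5,fy=5,interpolation=cv2.INTER_CUBIC))
h=cv2.cvtColor(a,cv2.COLOR_BGR2HSV)
g=cv2.inRange(h,(60,60,20),(100,255,255))[225:275,290:335]
for x in (300,306,312,318,324):
    r=np.flatnonzero(g[:,x-290]);print(x,r.max()+225 if len(r) else None,a[250:265,x].astype(int).sum(1))
E
```

```text
5.45 [0.50650407 0.04209044 0.02031226] [-0.31986585 -0.3200146  -0.97071133]
300 239 [402 399 401 381 330 255 214 221 271 391 497 533 539 532 523]
306 239 [272 252 283 337 322 263 228 225 270 400 496 508 508 507 518]
312 239 [297 342 370 381 344 270 225 220 239 319 454 524 530 527 527]
318 239 [396 396 391 392 361 290 238 223 224 264 381 479 502 504 497]
324 240 [399 398 397 391 368 310 248 234 250 338 490 568 564 532 501]
```

View pics/p4.png

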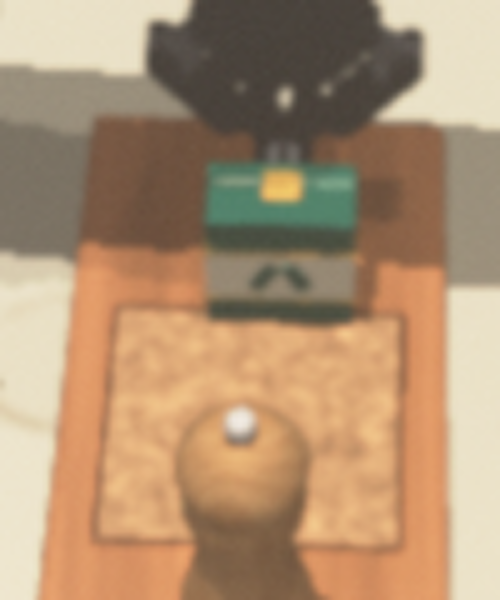

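The carton stands upright with its front bottom edge at rows 318–322. The cork line is at rows 305–311, so it is about 7 mm over the cork, as wanted. Now I'll raise the fingers to about 58 mm above the board and tip it gently.

Emit:
send_rows --increments '[{"dx": 0, "dy": 0, "dz": 0.7, "roll": 0, "claw": -1}, {"dx": 0, "dy": 0, "dz": 1.4, "roll": 0, "claw": -1}, {"dx": 0, "dy": 0, "dz": 2, "roll": 0, "claw": -1}, {"dx": 0, "dy": -0.5, "dz": 2, "roll": 0, "claw": -1}, {"dx": 0, "dy": -1, "dz": 2, "roll": 0, "claw": -1}]'

```text
clock: 6.12
tcp_pos: [0.5063, 0.0152, 0.0699]
orientation: [-0.0, 0.708, 0.706, -0.0]
wrist_force: [0.7, 0.1, 0.3]
finger_gap: -0.0003
grip_force: 0.0
```

Emit:
send_rows --increments '[{"dx": 0, "dy": -0.12, "dz": 0, "roll": 0, "claw": -1}, {"dx": 0, "dy": -0.24, "dz": 0, "roll": 0, "claw": -1}, {"dx": 0, "dy": -0.36, "dz": 0, "roll": 0, "claw": -1}, {"dx": 0, "dy": -0.5, "dz": 0, "roll": 0, "claw": -1}, {"dx": 0, "dy": -0.64, "dz": 0, "roll": 0, "claw": -1}]'

```text
clock: 6.75
tcp_pos: [0.5066, -0.0, 0.0703]
orientation: [0.0, 0.708, 0.706, 0.0]
wrist_force: [-0.6, 0.1, 0.2]
finger_gap: -0.0001
grip_force: 0.1
```

Emit:
send_rows --increments '[{"dx": 0, "dy": -0.14, "dz": 0, "roll": 0, "claw": -1}, {"dx": 0, "dy": -0.28, "dz": 0, "roll": 0, "claw": -1}, {"dx": 0, "dy": -0.42, "dz": 0, "roll": 0, "claw": -1}, {"dx": 0, "dy": -0.56, "dz": 0, "roll": 0, "claw": -1}, {"dx": 0, "dy": -0.7, "dz": 0, "roll": 0, "claw": -1}]'

```text
clock: 7.38
tcp_pos: [0.5066, -0.0177, 0.0703]
orientation: [0.0, 0.708, 0.706, -0.0]
wrist_force: [1.2, 0.8, 1.1]
finger_gap: -0.0005
grip_force: 0.0
```

```bash
python3 - <<'E'
from h import *
s=get_state();print(s['clock'],s['tcp_pos'],s['wrist_force'])
a=read_camera('scene')['image']
cv2.imwrite('pics/p5.png',cv2.resize(a[195:315,255:355],None,fx=5,fy=5,interpolation=cv2.INTER_CUBIC))
E
```

```text
7.375 [ 0.50656308 -0.01771239  0.07029719] [1.18904866 0.76582983 1.14598036]
```

View pics/p5.png

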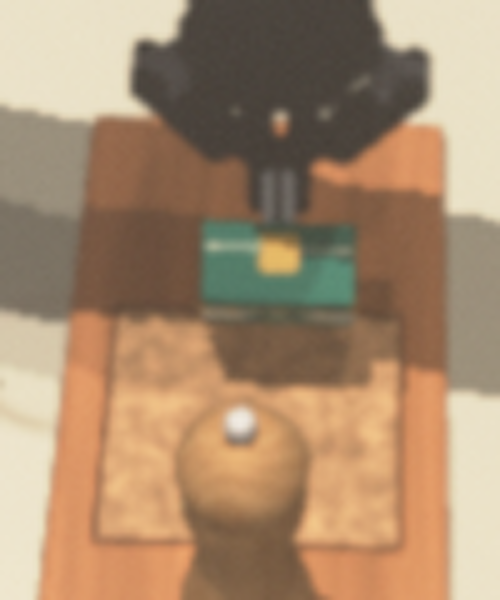

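The carton is tilted by roughly 0.45 rad, with its top face at rows 220–310. A little more push, then back off.

Emit:
send_rows --increments '[{"dx": 0, "dy": -0.12, "dz": 0, "roll": 0, "claw": -1}, {"dx": 0, "dy": -0.24, "dz": 0, "roll": 0, "claw": -1}, {"dx": 0, "dy": -0.36, "dz": 0, "roll": 0, "claw": -1}, {"dx": 0, "dy": -0.46, "dz": 0, "roll": 0, "claw": -1}, {"dx": 0, "dy": -0.46, "dz": 0, "roll": 0, "claw": -1}]'

```text
clock: 8.05
tcp_pos: [0.5066, -0.0291, 0.0703]
orientation: [0.0, 0.708, 0.706, 0.0]
wrist_force: [0.0, -0.3, 0.4]
finger_gap: -0.0003
grip_force: 0.0
```

Emit:
send_rows --increments '[{"dx": 0, "dy": 0.6, "dz": 0.4, "roll": 0, "claw": -1}, {"dx": 0, "dy": 1.6, "dz": 1.5, "roll": 0, "claw": -1}, {"dx": 0, "dy": 3, "dz": 3, "roll": 0, "claw": -1}, {"dx": 0, "dy": 4.5, "dz": 4.5, "roll": 0, "claw": -1}, {"dx": 0, "dy": 6, "dz": 5.5, "roll": 0, "claw": -1}]'

```text
clock: 8.68
tcp_pos: [0.5068, 0.1233, 0.2107]
orientation: [0.001, 0.708, 0.707, 0.001]
wrist_force: [0.8, -0.5, 0.1]
finger_gap: 0.0003
grip_force: 0.0
```

```bash
python3 - <<'E'
from h import *
s=get_state();print(s['clock'],s['tcp_pos'],s['wrist_force'])
c=read_camera('scene');a=c['image'];b=read_camera('top')['image']
im=np.zeros((600,800,3),np.uint8)
x=cv2.resize(a[195:315,255:355],None,fx=5,fy=5,interpolation=cv2.INTER_CUBIC);im[:,:500]=x
y=cv2.resize(b[90:270,200:480],(298,192));im[:192,502:]=y
y=cv2.resize(a[100:345,210:400],(298,384));im[200:584,502:]=y
cv2.imwrite('pics/p6.png',im)
E
```

```text
8.675 [0.50684203 0.1232919  0.2106996 ] [ 0.8306338  -0.4959441   0.08543596]
```

View pics/p6.png

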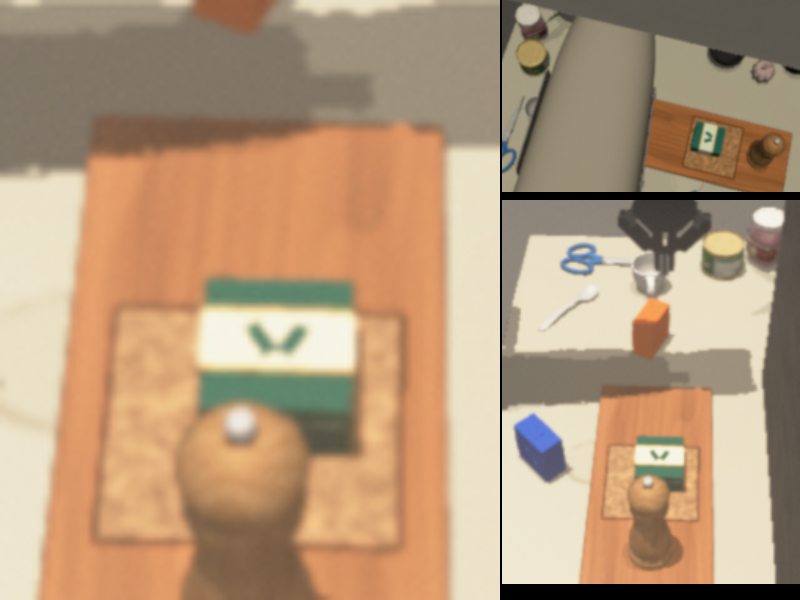

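The carton lies flat, with its broad face up at (278,345) in the crop. I'll check its footprint numerically from both views.

```bash
python3 - <<'E'
from h import *
c=read_camera('scene')
S=lambda L:[(x/5+255-.4,y/5+195-.4) for x,y in L]
print(onplane(c,S([(205,279),(353,280),(354,413)]),.047).round(4).tolist(), onplane(c,S([(354,453)]),.012).round(4).tolist())
t=read_camera('top');h=cv2.cvtColor(t['image'],cv2.COLOR_BGR2HSV)
m=cv2.inRange(h,(65,80,30),(100,255,255))|cv2.inRange(h,(15,0,150),(45,70,255))
m[:,:372]=0;m[:,420:]=0;m[:195]=0;m[250:]=0
n,l,st,ce=cv2.connectedComponentsWithStats(m);k=1+st[1:,4].argmax()
b=cv2.boxPoints(cv2.minAreaRect(cv2.findNonZero((l==k).astype(np.uint8))));print(b.tolist(),onplane(t,b,.047).round(4).tolist())
E
```

```text
[[0.476, -0.039, 0.047], [0.5405, -0.037, 0.047], [0.5421, -0.1078, 0.047]] [[0.5429, -0.1036, 0.012]]
[[385.23895263671875, 229.55120849609375], [390.49261474609375, 205.03414916992188], [401.96575927734375, 207.49267578125], [396.71209716796875, 232.00973510742188]] [[0.4747, -0.0558, 0.047], [0.5399, -0.0552, 0.047], [0.5409, -0.0843, 0.047], [0.4758, -0.0844, 0.047]]
```

```bash
python3 -c "
from workcell import hand_in;print(hand_in())"
```

```text
the job is handed in; nothing more can be done
None
```

The green tea carton was slid upright to about 7 mm over the cork edge, then tipped. It lies flat on its broad face, entirely on the cork (y −0.038 to −0.107, cork −0.030 to −0.150), nothing else was touched, and the job is handed in.

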